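# Fetch the salt from behind the vase and the pepper mill

### The arm

A 6-joint arm with a two-finger parallel gripper is mounted at the origin on a cart in front of the work surface, level with it; the furniture and walls round the work are solid. World frame = base frame: x ahead of the robot, y to its left, z up, the work surface at z = 0. Lengths are in m, angles in rad, forces in N, time in s.
With the tool pointing down it reaches from about 0.35 to 0.925 m from the base axis. Payload 6.4 kg.
Tool frame: the origin (TCP) lies between the finger pads, 19 mm behind the fingertips; this is the grasp point; z points along the fingers, y is the line along which they close (so a half turn about z gives the same grasp; the last joint's range is limited). The gripper opens to 85 mm and grips with 20 to 120 N. Pads are 22 mm wide; open, the fingers measure 114 mm over their backs; the gripper's body (76 mm by 85 mm) begins 54 mm behind the grasp point. The pads swing forward as they close: fully open they stand 13 mm farther back than shut.
Start: joints at [1.06, 0.245, 1.558, -0, 1.339, -0.174], TCP at [0.215, 0.613, 0.25] pointing down, gripper open.
Joint ranges: [-3.13, 3.13], [-1.02, 2.26], [0.13, 2.54], [-0.95, 4.09], [0.21, 2.88], [-2.74, 2.74]. Speed limits (rad/s): [2.57, 2.57, 3.14, 3.14, 3.14, 3.14].

### API

Orientations are given as a unit quaternion [w, x, y, z].
In Python, from rig import arm gives the robot as it stands.
- The arm moves only by the tool apply_moves, never from a script. Its argument "targets" is one flat list of numbers, 7 for each row, row after row: the shift along the tool's x, y, z each as a share of 0.1 m, from -1 to 1, then the turn, a rotation vector about the tool's x, y, z each as a share of 60 degrees, from -1 to 1, then the closure, from -1 (fully open) to 1 (shut). In form: [x, y, z, ax, ay, az, hand, x, y, z, ax, ay, az, hand, ...]. A call has 1 to 20 rows; each row shifts and turns the commanded pose from where the row before left it, along the tool's axes as they then stand; what a row does not reach is not made up. A row lasts 1/10 s, in which the tool goes at most 50 mm and 8.59 degrees, less where a joint would pass 70% of its speed; a pose out of reach is approached as far as the arm can. A call with a number of a shift or a turn outside -1 to 1 is refused whole. A call with a gripper value outside its range is refused whole. The fingers move at their own pace and stop on an object; "grip_force" is the grip in N (left out, the last holds). Time passes only in rows, so rows that do not move let the fingers close. It gives the time, the measured TCP pose, the force, the opening and the grip force at its end, in the units of the state.
- arm.get_state(): the state, without advancing time (a new reading comes with each control period).
- arm.capture(name): name is "side" or "top"; returns a dict with "img" (420x560x3 uint8, blue, green, red), "depth" (420x560 float32, m along the optical axis (not along the pixel's ray), 0 where there is no reading), "camera_matrix" (3x3 intrinsics, pixels), "dist" ([k1, k2, p1, p2, k3] as OpenCV has them; the pictures are not rectified), "R" (3x3) and "t" (3): a world point X has camera coordinates R X + t. Camera axes: x right, y down, z forward; pixel columns grow to the right and rows downward; lengths in m; the calibration is good to about 2 mm. A picture is of the moment at which its call begins.
- arm.job_done(): hands the job in; it is judged then, once.
The state is a dict: "t": time; "joint_pos": joint angles; "joint_vel": joint speeds; "joint_efforts": joint torques, N m; "position": TCP position; "tcp_rot": TCP orientation; "force": force on the tool from outside, world axes, zero at the start; "torque": the same for the moment, N m; "gripper_width": finger opening in m; "finger_force": force on a finger pad.
Only numpy, scipy, OpenCV 4.12 (cv2) and the standard library are available. Lean on these libraries where they do the work, as an engineer would, in place of code of your own. Each camera call takes 0.05 s, during which the arm holds its last target. There are 200 camera calls.

### The job

The salt shaker stands on the dark table tray, behind the black vase and the wooden pepper mill. First stand the black vase and the pepper mill upright on the light wooden board, then take the salt shaker over to the middle of the round cork coaster, and only then put the black vase and the pepper mill back on the tray, each upright on the very spot where it stood at the start. Tip nothing over, and leave the small black-capped jar on the tray, the large jar and the egg timer where they are.

Things in the scene. Friction and masses are not known exactly. Their poses are not given: they have to be found in the camera images.
- black_vase: small black stoneware vase, 64 mm across the belly, 125 mm tall, 0.25 to 0.42 kg; origin at the centre of its underside, z up. Neck 45 mm wide at 107 mm up, flared rim 60 mm wide from 110 to 125 mm. Take it from above by the outside of the rim, TCP 115 to 120 mm above its origin. Stands at one of the tray's two front places (pale discs); which one varies.
- pepper_mill: turned wooden pepper mill, 58 mm across the foot, 170 mm tall with a small metal knob above 158 mm, 0.14 to 0.25 kg; origin at the centre of its underside, z up. The head (50 mm wide, does not turn) spans 123 to 159 mm; take it from above by the head, TCP about 138 mm above its origin. Stands at the other front place of the tray.
- salt_shaker: salt shaker of clear glass with a grey metal cap, 44 mm across below, 34 mm at the cap (66 to 90 mm up), 90 mm tall, about 0.1 kg; origin at the centre of its underside, z up. Take it from above, TCP about 60 mm above its origin. It stands just behind and between black vase and mill (gaps about 15 mm), too close for a gripper until they are gone.
- tray: fixed flat tray of dark wood, 200 (x) by 200 (y) mm, top face 12 mm above the worktop, no rim; origin at the centre of its underside, its -x side towards the robot. Two pale cork discs, 72 mm across and flush, mark the front places, at (-50, +48) and (-50, -48) mm in its frame; the salt shaker starts at about (0, 0).
- side_board: fixed small board of light wood lying flat, with a thin drawn groove near its edge, 150 (x) by 230 (y) by 15 mm thick, no rim; origin at the centre of its underside. Side area for the black vase and the mill, which stand side by side along its y.
- coaster: fixed round cork coaster, 90 mm across, 5 mm thick; origin at the centre of its underside. Goal of the salt shaker. Above the work: wall cabinets hang from z = 0.48 m up beyond x = 0.58 m (handles included), and at the left a range hood from z = 0.63 m up beyond x = 0.46 m, y = 0.28 m; keep wrist and arm clear of both.
- spice_c: small jar with black cap and green label, 40 mm across, 105 mm tall, loose, standing at the far edge of the tray, 70 to 80 mm farther from the robot than the salt shaker's axis; origin at the centre of its underside, z up. Leave alone.
- honey_jar: large jar with a red lid, 65 mm across, 100 mm tall, loose, on the worktop farther back; origin at the centre of its underside, z up. Leave alone.
- egg_timer: egg timer, white below and red above, 65 mm across, 57 mm tall, loose, on the worktop farther back; origin at the centre of its underside, z up. Leave alone.
Mind the look-alikes: they are no part of the job. What is shaped like the salt_shaker but turquoise is not meant.

How it is judged:
By the outcome, as a careful person would: the job done as asked, in the order asked, and still so for the second after the job is handed in, with the robot touching nothing.
It also fails if it takes over 131 s, if anything falls off the work surface, if the arm or the gripper's body presses on something with over 40 N, if the wrist force passes 120 N, or if a joint passes its speed limit or range.

## Working session

There is one attempt and no reset: what is moved stays moved. The work goes in short steps, Python scripts to look and compute and a tool call to move; the robot and the scene stay as the last step left them, time stands still between calls to the robot, and variables do not carry over. Pictures are saved under pics/ and viewed, at most 14 in all, crops included, and the job is handed in when it is done.

Besides the shell and the picture viewer there is one more tool, called as name(argument=value, ...), one argument or row to a line, values as JSON. apply_moves: Moves the arm, as the interface text tells. Its arguments: {"type":"object","properties":{"targets":{"type":"array","items":{"type":"number","minimum":-1,"maximum":1}},"grip_force":{"type":"number"}},"required":["targets"]}

```bash
ls; mkdir -p pics; python3 - <<'E'
from rig import arm
import cv2,numpy as np,pickle
s=arm.get_state();print(s)
for n in("side","top"):
    c=arm.capture(n);pickle.dump(c,open(f"{n}0.pkl","wb"));cv2.imwrite(f"pics/{n}0.png",c["img"])
    print(n,c["camera_matrix"].round(1).tolist(),np.round(c["dist"],3),(-c["R"].T@c["t"]).round(3),c["R"].round(2).tolist())
E
```

```text
pics
{'t': 0.0, 'joint_pos': array([ 1.05989057e+00,  2.45802768e-01,  1.55901550e+00, -2.41878123e-05,
        1.33871055e+00, -1.74076386e-01]), 'joint_vel': array([ 6.83254181e-05, -1.72236757e-03,  2.92707052e-04,  1.87987907e-03,
       -2.53461500e-03, -1.03548508e-03]), 'joint_efforts': array([ 2.51722064e-03, -4.29515719e+01, -3.26126826e+01,  6.91510900e-05,
        5.25430951e-03, -3.66298480e-06]), 'position': array([0.21454697, 0.61301452, 0.24888672]), 'tcp_rot': array([-3.14032721e-04,  1.67616841e-01,  9.85851742e-01, -9.15811061e-04]), 'force': array([ 1.08740935,  0.47653122, -0.39683397]), 'torque': array([-0.01993189, -0.01245287, -0.09479206]), 'finger_force': 0.0, 'gripper_width': 0.08551675563570119}
side [[503.5, 0.0, 278.2], [0.0, 503.5, 210.2], [0.0, 0.0, 1.0]] [-0.068  0.     0.     0.     0.   ] [0.319 0.823 0.922] [[-0.97, -0.26, -0.01], [-0.17, 0.66, -0.73], [0.19, -0.71, -0.68]]
top [[384.8, 0.0, 282.0], [0.0, 384.8, 216.6], [0.0, 0.0, 1.0]] [-0.071  0.     0.     0.     0.   ] [ 0.444 -0.094  0.934] [[-0.0, -1.0, -0.01], [-0.99, 0.01, -0.14], [0.14, 0.01, -0.99]]
```

View pics/side0.png

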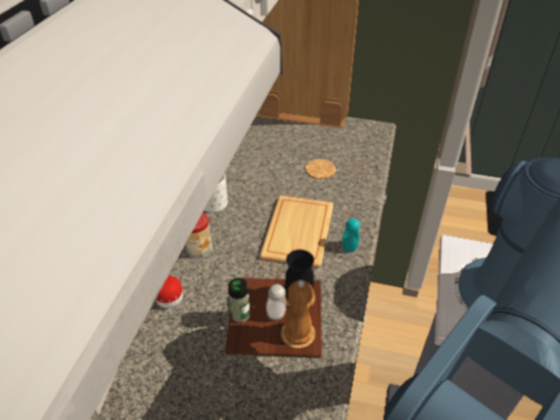

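View pics/top0.png

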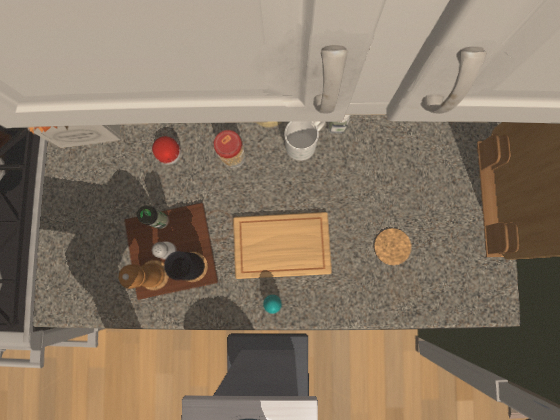

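```bash
cat >h.py <<'E'
import cv2,numpy as np,pickle
def cloud(c):
    d=c["depth"];h,w=d.shape
    v,u=np.mgrid[:h,:w]
    p=cv2.undistortPoints(np.stack([u,v],-1).reshape(-1,1,2).astype(float),c["camera_matrix"],c["dist"])[:,0]
    z=d.reshape(-1,1)
    X=(np.c_[p,np.ones(len(p))]*z-c["t"])@c["R"]
    X[z[:,0]<=0]=np.nan
    return X.reshape(h,w,3)
def plane(c,uv,z):
    p=cv2.undistortPoints(np.array(uv,float).reshape(-1,1,2),c["camera_matrix"],c["dist"])[:,0]
    r=np.c_[p,np.ones(len(p))]@c["R"]; o=-c["R"].T@c["t"]
    return o+r*((z-o[2])/r[:,2:])
def proj(c,X):
    return cv2.projectPoints(np.array(X,float).reshape(-1,3),cv2.Rodrigues(c["R"])[0],c["t"],c["camera_matrix"],c["dist"])[0][:,0]
E
python3 - <<'E'
from h import *
T=pickle.load(open("top0.pkl","rb"));S=pickle.load(open("side0.pkl","rb"))
XT=cloud(T);XS=cloud(S)
for n,X,pts in(("top",XT,dict(work=(330,190),tray=(185,225),board=(282,245),coaster=(393,246),vase=(186,265),mill=(128,273),millh=(150,270),salt=(163,249),spice=(147,214),teal=(273,304),honey=(228,142),timer=(165,150))),
  ("side",XS,dict(work=(260,160),tray=(260,330),board=(298,230),coaster=(321,169),vase=(300,260),mill=(301,292),salt=(278,292),spice=(238,290),teal=(352,226),honey=(197,225)))):
    for k,(u,v) in pts.items(): print(n,k,np.nanmedian(X[v-1:v+2,u-1:u+2].reshape(-1,3),0).round(3))
# tray/board/coaster by height in top
img=T["img"];hsv=cv2.cvtColor(img,cv2.COLOR_BGR2HSV)
Z=XT[...,2]
for n,zr,box in(("board",(.010,.022),(220,345,200,290)),("coaster",(.0025,.012),(365,420,220,275))):
    m=(Z>zr[0])&(Z<zr[1]);m[:, :box[0]]=0;m[:,box[1]:]=0;m[:box[2]]=0;m[box[3]:]=0
    P=XT[m];r=cv2.minAreaRect(P[:,:2].astype(np.float32)*1000);print(n,m.sum(),np.median(P[:,2]).round(4),P[:,:2].mean(0).round(3),r)
# side camera sanity of heights
for n,X in(("top",XT),("side",XS)):
    P=X.reshape(-1,3);P=P[~np.isnan(P[:,0])]
    R=P[(P[:,0]>.3)&(P[:,0]<.6)&(P[:,1]>.05)&(P[:,1]<.4)]
    print(n,np.histogram(R[:,2],bins=np.arange(-.01,.21,.01))[0])
for n,c in(("top",T),):
    cv2.imwrite("pics/crop_top.png",cv2.resize(img[190:310,110:230],None,fx=5,fy=5,interpolation=cv2.INTER_CUBIC))
cv2.imwrite("pics/crop_side.png",cv2.resize(S["img"][240:360,220:360],None,fx=5,fy=5,interpolation=cv2.INTER_CUBIC))
E
```

```text
top work [ 0.646 -0.201  0.   ]
top tray [0.559 0.154 0.013]
top board [ 0.509 -0.081  0.015]
top coaster [ 0.505 -0.35   0.004]
top vase [0.462 0.148 0.017]
top mill [0.443 0.223 0.171]
top millh [0.45  0.213 0.081]
top salt [0.496 0.179 0.098]
top spice [0.571 0.211 0.118]
top teal [ 0.377 -0.062  0.088]
top honey [0.737 0.039 0.1  ]
top timer [0.735 0.198 0.057]
side work [ 0.69  -0.344  0.   ]
side tray [0.518 0.244 0.01 ]
side board [ 0.508 -0.067  0.012]
side coaster [ 0.502 -0.338  0.006]
side vase [0.462 0.117 0.113]
side mill [0.433 0.242 0.166]
side salt [0.489 0.202 0.099]
side spice [0.564 0.232 0.117]
side teal [ 0.372 -0.044  0.083]
side honey [0.724 0.059 0.097]
board 5882 0.0152 [ 0.509 -0.08 ] ((510.3901672363281, -79.90243530273438), (150.03973388671875, 227.5731658935547), 2.691323757171631)
coaster 1240 0.0051 [ 0.505 -0.347] ((503.09375, -348.0438537597656), (133.08258056640625, 131.50106811523438), 87.89498138427734)
top [5400 4912 3809  142   81  121  172  179  153  171  228  146  290  200
  285   22  123  254   61   16    0]
side [7573 5338 3260  217  158  203  245  243  273  265  347  281  428  219
  279   60  142  238   39    9    0]
```

View pics/crop_side.png

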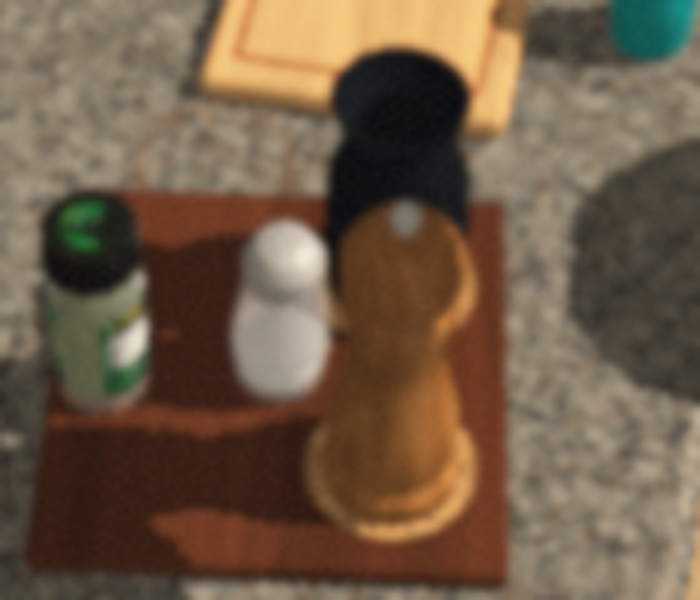

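View pics/crop_top.png

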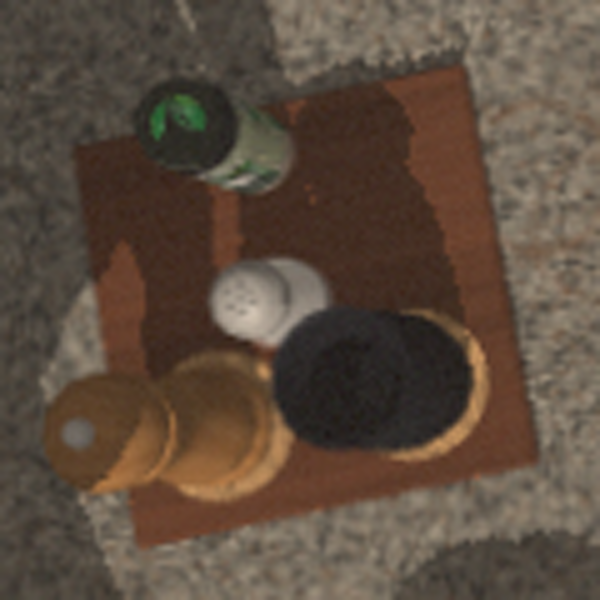

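```bash
python3 - <<'E'
from h import *
from scipy.optimize import least_squares
T=pickle.load(open("top0.pkl","rb"));S=pickle.load(open("side0.pkl","rb"))
o=lambda a,x,y:np.array(a,float)/5+[x,y]-.4
tc=plane(T,o([(75,147),(465,67),(540,463),(140,550)],110,190),.012)
sc=plane(S,o([(505,205),(503,582),(30,570),(132,192)],220,240),.012)
for c in(tc,sc):
    print(c[:,:2].round(3).tolist(),c.mean(0).round(4),np.linalg.norm(np.roll(c,-1,0)-c,axis=1).round(3),cv2.minAreaRect(c[:,:2].astype(np.float32)*1000))
# vase ellipse centres: rim circle outline in top crop & side crop; mill knob
for n,c,off,vr,kn,sa in(("top",T,(110,190),[(273,385),(410,350),(340,305),(345,450)],(78,433),(237,300)),("side",S,(220,240),[(333,100),(468,100),(400,48),(400,150)],(405,217),(288,245))):
    print(n,"rim",plane(c,o(vr,*off),.012+.125).round(3).tolist(),"knob",plane(c,o([kn],*off),.012+.168).round(3),"salt",plane(c,o([sa],*off),.012+.088).round(3))
for n,X in(("top",cloud(T)),("side",cloud(S))):
    P=X.reshape(-1,3);P=P[~np.isnan(P[:,0])]
    def f(name,cx,cy,r0,z0,z1,r):
        Q=P[(np.hypot(P[:,0]-cx,P[:,1]-cy)<r0)&(P[:,2]>z0)&(P[:,2]<z1)]
        g=lambda p:np.hypot(Q[:,0]-p[0],Q[:,1]-p[1])-r
        s=least_squares(g,[cx,cy],loss="soft_l1",f_scale=.002)
        print(n,name,len(Q),"med",np.median(Q,0).round(4),"zmax",np.percentile(Q[:,2],98).round(4),"range",Q[:,:2].min(0).round(3),Q[:,:2].max(0).round(3),"fit",s.x.round(4),(np.abs(s.fun).mean()*1e3).round(1))
    f("vase rim",.46,.14,.045,.125,.14,.03)
    f("mill head",.445,.23,.035,.136,.168,.024)
    f("mill top",.445,.23,.035,.168,.19,.02)
    f("salt",.495,.185,.028,.082,.106,.016)
    f("spice",.57,.215,.03,.09,.125,.02)
    m=(abs(P[:,0]-.505)<.06)&(abs(P[:,1]+.348)<.06)&(P[:,2]>.003)&(P[:,2]<.008)
    print(n,'coaster',np.median(P[m],0).round(4),P[m].mean(0).round(4))
for n,c,pts in(("top",T,[(375,246),(411,246),(393,228),(393,265)]),("side",S,[(306,169),(337,169),(321,159),(321,179)])):
    print(n,"coaster",plane(c,pts,.005).round(3).tolist())
E
```

```text
[[0.575, 0.306], [0.613, 0.113], [0.422, 0.072], [0.38, 0.265]] [0.4975 0.1889 0.012 ] [0.197 0.196 0.197 0.199] ((497.9952392578125, 188.92042541503906), (199.28684997558594, 197.26507568359375), 12.000212669372559)
[[0.42, 0.08], [0.382, 0.274], [0.57, 0.317], [0.59, 0.116]] [0.4903 0.1966 0.012 ] [0.198 0.193 0.202 0.173] ((495.01165771484375, 198.5354766845703), (193.1580047607422, 203.624755859375), 11.117338180541992)
top rim [[0.457, 0.162, 0.137], [0.471, 0.105, 0.137], [0.49, 0.135, 0.137], [0.43, 0.131, 0.137]] knob [[0.437 0.226 0.18 ]] salt [[0.494 0.191 0.1  ]]
side rim [[0.486, 0.145, 0.137], [0.432, 0.131, 0.137], [0.466, 0.109, 0.137], [0.453, 0.164, 0.137]] knob [[0.436 0.232 0.18 ]] salt [[0.493 0.195 0.1  ]]
top vase rim 343 med [0.4602 0.1425 0.1335] zmax 0.1385 range [0.429 0.106] [0.489 0.164] fit [0.4589 0.1316] 3.9
top mill head 328 med [0.4373 0.2166 0.1611] zmax 0.1678 range [0.413 0.203] [0.462 0.25 ] fit [0.4375 0.2306] 4.0
top mill top 148 med [0.4374 0.2254 0.17  ] zmax 0.1821 range [0.423 0.211] [0.453 0.241] fit [0.4412 0.2431] 5.0
top salt 184 med [0.
[... 413 characters left out ...]
2443 0.1589] zmax 0.1677 range [0.412 0.213] [0.461 0.256] fit [0.4367 0.2268] 3.9
side mill top 99 med [0.4343 0.2329 0.17  ] zmax 0.1806 range [0.422 0.218] [0.45  0.243] fit [0.4375 0.2144] 3.7
side salt 194 med [0.4929 0.2004 0.0953] zmax 0.1016 range [0.478 0.18 ] [0.511 0.211] fit [0.4948 0.1911] 4.0
side spice 367 med [0.5676 0.226  0.1146] zmax 0.1192 range [0.549 0.197] [0.59 0.24] fit [0.5706 0.217 ] 4.4
side coaster [ 0.5029 -0.3446  0.0045] [ 0.5033 -0.3438  0.0048]
top coaster [[0.506, -0.306, 0.005], [0.505, -0.394, 0.005], [0.549, -0.352, 0.005], [0.46, -0.348, 0.005]]
side coaster [[0.545, -0.328, 0.005], [0.456, -0.351, 0.005], [0.511, -0.387, 0.005], [0.493, -0.294, 0.005]]
```

Candidates for the salt shaker are the one with the grey cap, at top (163,249) and side (278,292), and the turquoise look-alike, at top (273,304) and side (352,226). The crops confirm the first: clear/grey, on the tray behind the vase and mill. The vase is at the tray's right front place and the mill at the left. The tray pose (0.498, 0.189, yaw 11.5°) predicts the places at (0.458,0.132) and (0.439,0.226), which agrees with the measured rim and knob.

apply_moves(
  targets=[0, 0, 0, 0, 0, 0.123, -1, 0, 0, 0, 0, 0, 0.123, -1, 0, 0, 0, 0, 0, 0.123, -1, 0, 0, 0, 0, 0, 0.123, -1, 0, 0, 0, 0, 0, 0.123, -1, 0, 0, 0, 0, 0, 0.123, -1, 0, 0, 0, 0, 0, 0.123, -1, 0, 0, 0, 0, 0, 0.123, -1, -0.2, 0.06, 0, 0, 0, 0, -1, -0.43, 0.119, 0, 0, 0, 0, -1, -0.43, 0.119, 0, 0, 0, 0, -1, -0.43, 0.119, 0, 0, 0, 0, -1, -0.43, 0.119, 0, 0, 0, 0, -1, -0.43, 0.119, 0, 0, 0, 0, -1, -0.43, 0.119, 0, 0, 0, 0, -1, -0.43, 0.119, 0, 0, 0, 0, -1, -0.43, 0.119, 0, 0, 0, 0, -1, -0.43, 0.119, 0, 0, 0, 0, -1, -0.43, 0.119, 0, 0, 0, 0, -1, -0.43, 0.119, 0, 0, 0, 0, -1],
  grip_force=40,
)

```text
t: 2.1
position: [0.4488, 0.1566, 0.2498]
tcp_rot: [-0.0, 0.632, 0.775, -0.0]
force: [0.3, 0.1, -0.6]
gripper_width: 0.0856
finger_force: 0.0
```

```bash
cat >>h.py <<'E'
from scipy.spatial.transform import Rotation as Ro
def st(arm,tgt=None,yaw=None):
    s=arm.get_state();q=s["tcp_rot"];R=Ro.from_quat([q[1],q[2],q[3],q[0]]).as_matrix()
    a=np.degrees(np.arctan2(R[1,1],R[0,1]))
    print("t",round(s["t"],2),"pos",s["position"].round(4),"yaw",a.round(1),"tilt",np.degrees(np.arccos(-R[2,2])).round(2),"w",round(float(s["gripper_width"]),4),"F",s["force"].round(1),"ff",round(float(s["finger_force"]),1),"j",s["joint_pos"].round(2))
    if tgt is not None: print("tool delta(x0.1m)",(R.T@(np.array(tgt)-s["position"])*10).round(3))
    if yaw is not None: print("az share total",(-(yaw-a)/60).round(3))
E
python3 -c "
from h import *;from rig import arm
st(arm,[.4595,.1345,.129],11.5)"
```

```text
t 2.1 pos [0.4488 0.1566 0.2498] yaw 11.7 tilt 0.01 w 0.0856 F [ 0.3  0.1 -0.6] ff 0.0 j [ 0.1  -0.18  1.99  0.    1.33 -0.11]
tool delta(x0.1m) [-0.238  0.06   1.208]
az share total 0.003
```

apply_moves(
  targets=[-0.12, 0.03, 0, 0, 0, 0, -1, -0.12, 0.03, 0, 0, 0, 0, -1, 0, 0, 0.1, 0, 0, 0, -1, 0, 0, 0.2, 0, 0, 0, -1, 0, 0, 0.2, 0, 0, 0, -1, 0, 0, 0.2, 0, 0, 0, -1, 0, 0, 0.2, 0, 0, 0, -1, 0, 0, 0.15, 0, 0, 0, -1, 0, 0, 0.1, 0, 0, 0, -1, 0, 0, 0.05, 0, 0, 0, -1, 0, 0, 0, 0, 0, 0, -1, 0, 0, 0, 0, 0, 0, -1],
)

```text
t: 3.3
position: [0.4596, 0.1363, 0.1305]
tcp_rot: [0.0, 0.631, 0.775, 0.0]
force: [0.4, 0.2, 0.1]
gripper_width: 0.0854
finger_force: 0.0
```

```bash
python3 -c "
from h import *;from rig import arm
st(arm,[.4595,.1345,.129],11.5)
c=arm.capture('side');a=c['img'][200:360,200:400]
b=arm.capture('top')['img'][190:310,90:240]
cv2.imwrite('pics/g1.png',np.hstack([cv2.resize(a,(500,400)),cv2.resize(b,(300,400))[:, :300]]))"
```

```text
t 3.3 pos [0.4596 0.1363 0.1305] yaw 11.7 tilt 0.06 w 0.0854 F [0.4 0.2 0.1] ff 0.0 j [ 0.05 -0.01  2.07  0.    1.08 -0.15]
tool delta(x0.1m) [-0.018 -0.005  0.015]
az share total 0.003
```

View pics/g1.png

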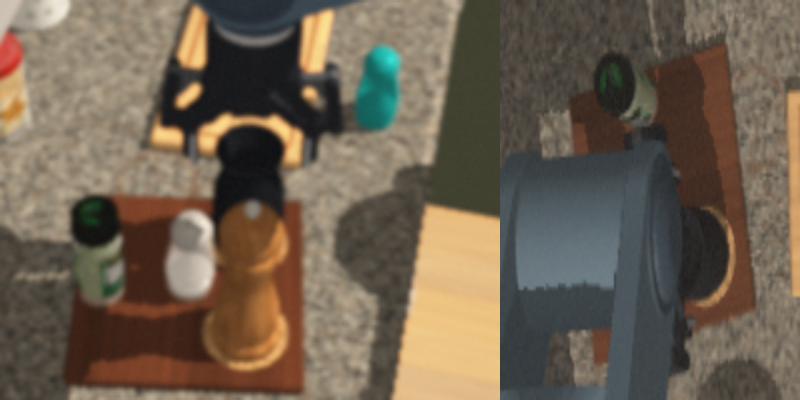

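apply_moves(
  targets=[-0.018, 0, 0.01, 0, 0, 0, -1, 0, 0, 0, 0, 0, 0, 1, 0, 0, 0, 0, 0, 0, 1, 0, 0, 0, 0, 0, 0, 1, 0, 0, 0, 0, 0, 0, 1, 0, 0, 0, 0, 0, 0, 1, 0, 0, 0, 0, 0, 0, 1, 0, 0, 0, 0, 0, 0, 1, 0, 0, 0, 0, 0, 0, 1],
  grip_force=45,
)

```text
t: 4.3
position: [0.4598, 0.1342, 0.1299]
tcp_rot: [0.0, 0.632, 0.775, -0.0]
force: [-2.4, -0.6, 6.7]
gripper_width: 0.0563
finger_force: 46.4
```

```bash
python3 -c "
from h import *;from rig import arm
st(arm,[.509,-.136,.2],2.7)"
```

```text
t 4.3 pos [0.4598 0.1342 0.1299] yaw 11.7 tilt 0.02 w 0.0563 F [-2.4 -0.6  6.7] ff 46.4 j [ 0.05 -0.01  2.07 -0.    1.08 -0.16]
tool delta(x0.1m) [-2.746 -0.065 -0.701]
az share total 0.149
```

apply_moves(
  targets=[0, 0, -0.05, 0, 0, 0, 1, 0, 0, -0.1, 0, 0, 0, 1, 0, 0, -0.15, 0, 0, 0, 1, 0, 0, -0.2, 0, 0, 0, 1, 0, 0, -0.15, 0, 0, 0, 1, 0, 0, -0.05, 0, 0, 0, 1, -0.1, 0, 0, 0, 0, 0, 1, -0.2, 0, 0, 0, 0, 0, 1, -0.3, -0.01, 0, 0, 0, 0, 1, -0.3, -0.01, 0, 0, 0, 0, 1, -0.3, -0.01, 0, 0, 0, 0, 1, -0.3, -0.01, 0, 0, 0, 0, 1, -0.3, -0.01, 0, 0, 0, 0, 1, -0.3, -0.015, 0, 0, 0, 0, 1, -0.3, 0, 0, 0, 0, 0, 1, -0.2, 0, 0, 0, 0, 0, 1, -0.1, 0, 0, 0, 0, 0, 1, -0.046, 0, 0, 0, 0, 0, 1, 0, 0, 0, 0, 0, 0, 1],
)

```text
t: 6.2
position: [0.5084, -0.1359, 0.1984]
tcp_rot: [-0.001, 0.632, 0.775, -0.0]
force: [0.1, 0.5, -1.5]
gripper_width: 0.0559
finger_force: 48.3
```

```bash
python3 -c "
from h import *;from rig import arm
st(arm,[.509,-.136,.135],11.7)
c=arm.capture('side');a=c['img'][140:300,180:380]
b=arm.capture('top')['img'][190:310,200:350]
cv2.imwrite('pics/g2.png',np.hstack([cv2.resize(a,(450,360)),cv2.resize(b,(350,360))]))"
```

```text
t 6.2 pos [ 0.5084 -0.1359  0.1984] yaw 11.6 tilt 0.07 w 0.0559 F [ 0.1  0.5 -1.5] ff 48.3 j [-0.48  0.01  1.92  0.    1.22 -0.68]
tool delta(x0.1m) [-0.003  0.006  0.634]
az share total -0.001
```

View pics/g2.png

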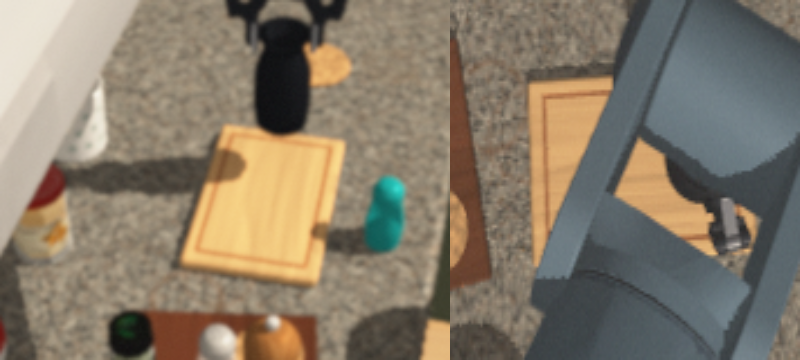

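apply_moves(
  targets=[0, 0, 0.1, 0, 0, 0, 1, 0, 0, 0.2, 0, 0, 0, 1, 0, 0, 0.15, 0, 0, 0, 1, 0, 0, 0.1, 0, 0, 0, 1, 0, 0, 0.05, 0, 0, 0, 1, 0, 0, 0.03, 0, 0, 0, 1, 0, 0, 0.01, 0, 0, 0, 1, 0, 0, 0.01, 0, 0, 0, 1, 0, 0, 0, 0, 0, 0, 1, 0, 0, 0, 0, 0, 0, 1],
)

```text
t: 7.3
position: [0.509, -0.1361, 0.1344]
tcp_rot: [0.0, 0.632, 0.775, 0.0]
force: [-0.5, 0.1, -2.9]
gripper_width: 0.056
finger_force: 48.4
```

```bash
python3 -c "
from h import *;from rig import arm
st(arm)"
```

```text
t 7.3 pos [ 0.509  -0.1361  0.1344] yaw 11.7 tilt 0.05 w 0.056 F [-0.5  0.1 -2.9] ff 48.4 j [-0.48  0.1   1.95 -0.    1.09 -0.68]
```

apply_moves(
  targets=[0, 0, 0.005, 0, 0, 0, 1, 0, 0, 0.005, 0, 0, 0, 1, 0, 0, 0, 0, 0, 0, 1, 0, 0, 0, 0, 0, 0, 1],
)

```text
t: 7.7
position: [0.5088, -0.136, 0.133]
tcp_rot: [0.0, 0.632, 0.775, 0.0]
force: [0.5, 0.5, -2.3]
gripper_width: 0.0563
finger_force: 48.4
```

apply_moves(
  targets=[0, 0, 0.005, 0, 0, 0, 1, 0, 0, 0.005, 0, 0, 0, 1, 0, 0, 0, 0, 0, 0, 1, 0, 0, 0, 0, 0, 0, 1],
)

```text
t: 8.1
position: [0.5092, -0.1362, 0.133]
tcp_rot: [0.0, 0.632, 0.775, -0.0]
force: [-2.3, 1.2, 6.1]
gripper_width: 0.0563
finger_force: 48.7
```

apply_moves(
  targets=[0, 0, 0, 0, 0, 0, 0, 0, 0, 0, 0, 0, 0, -0.5, 0, 0, 0, 0, 0, 0, -1, 0, 0, 0, 0, 0, 0, -1, 0, 0, 0, 0, 0, 0, -1, 0, 0, 0, 0, 0, 0, -1, 0, 0, -0.1, 0, 0, 0, -1, 0, 0, -0.2, 0, 0, 0, -1, 0, 0, -0.3, 0, 0, 0, -1, 0, 0, -0.3, 0, 0, 0, -1, 0, 0, -0.2, 0, 0, 0, -1, 0, 0, -0.1, 0, 0, 0, -1],
)

```text
t: 9.3
position: [0.5097, -0.1364, 0.2552]
tcp_rot: [0.002, 0.632, 0.775, 0.0]
force: [0.2, -0.5, -0.5]
gripper_width: 0.0852
finger_force: 0.0
```

apply_moves(
  targets=[0.2, 0, 0, 0, 0, 0, -1, 0.4, 0, 0, 0, 0, 0, -1, 0.4, 0, 0, 0, 0, 0, -1, 0.4, 0, 0, 0, 0, 0, -1, 0.4, 0, 0, 0, 0, 0, -1, 0.4, 0, 0, 0, 0, 0, -1, 0.4, 0, 0, 0, 0, 0, -1, 0.4, 0.01, 0, 0, 0, 0, -1, 0.4, 0.01, 0, 0, 0, 0, -1, 0.2, 0.01, 0, 0, 0, 0, -1, 0.11, 0, 0, 0, 0, 0, -1, 0, 0, 0, 0, 0, 0, -1, 0, 0, 0, 0, 0, 0, -1],
)

```text
t: 10.6
position: [0.4368, 0.2273, 0.2518]
tcp_rot: [0.0, 0.632, 0.775, -0.0]
force: [-0.1, -0.3, 0.1]
gripper_width: 0.0853
finger_force: 0.0
```

```bash
python3 - <<'E'
from h import *;from rig import arm
st(arm,[.437,.228,.150],11.7)
c=arm.capture('side');t=arm.capture('top')
cv2.imwrite('pics/g3.png',np.hstack([cv2.resize(c['img'][150:360,180:380],(400,420)),cv2.resize(t['img'][190:330,200:333],(400,420))]))
for n,c in(("top",t),("side",c)):
    P=cloud(c).reshape(-1,3);Q=P[(np.hypot(P[:,0]-.509,P[:,1]+.136)<.05)&(P[:,2]>.128)&(P[:,2]<.145)]
    print(n,len(Q),Q.min(0).round(3) if len(Q) else 0,Q.max(0).round(3) if len(Q) else 0)
E
```

```text
t 10.6 pos [0.4368 0.2273 0.2518] yaw 11.6 tilt 0.04 w 0.0853 F [-0.1 -0.3  0.1] ff 0.0 j [ 0.25 -0.13  1.95 -0.    1.33  0.05]
tool delta(x0.1m) [0.007 0.004 1.018]
az share total -0.001
top 343 [ 0.479 -0.164  0.128] [ 0.538 -0.108  0.144]
side 0 0 0
```

View pics/g3.png

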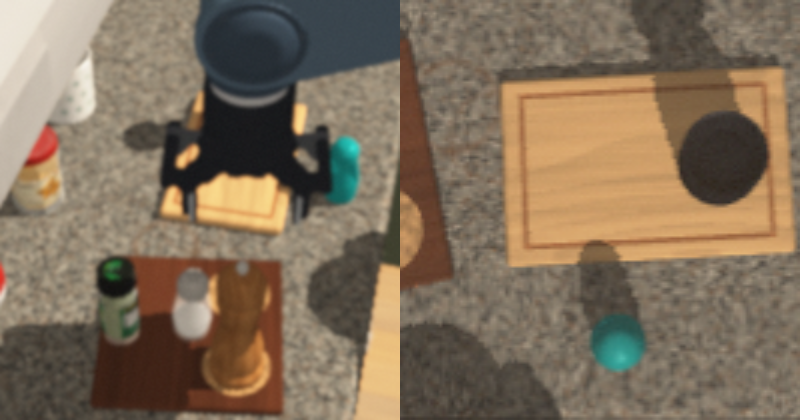

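apply_moves(
  targets=[0, 0, 0.1, 0, 0, 0, -1, 0, 0, 0.2, 0, 0, 0, -1, 0, 0, 0.2, 0, 0, 0, -1, 0, 0, 0.2, 0, 0, 0, -1, 0, 0, 0.15, 0, 0, 0, -1, 0, 0, 0.1, 0, 0, 0, -1, 0, 0, 0.05, 0, 0, 0, -1, 0, 0, 0.02, 0, 0, 0, -1, 0, 0, 0, 0, 0, 0, -1, 0, 0, 0, 0, 0, 0, 1, 0, 0, 0, 0, 0, 0, 1, 0, 0, 0, 0, 0, 0, 1, 0, 0, 0, 0, 0, 0, 1, 0, 0, 0, 0, 0, 0, 1, 0, 0, 0, 0, 0, 0, 1, 0, 0, 0, 0, 0, 0, 1, 0, 0, 0, 0, 0, 0, 1, 0, 0, 0, 0, 0, 0, 1],
)

```text
t: 12.5
position: [0.4371, 0.2282, 0.151]
tcp_rot: [0.0, 0.632, 0.775, 0.0]
force: [-0.8, -0.6, 6.0]
gripper_width: 0.0461
finger_force: 45.7
```

```bash
python3 -c "
from h import *;from rig import arm
st(arm,[.509,-.026,.27],11.7)"
```

```text
t 12.5 pos [0.4371 0.2282 0.151 ] yaw 11.7 tilt 0.05 w 0.0461 F [-0.8 -0.6  6. ] ff 45.7 j [ 0.25 -0.01  2.03 -0.    1.12  0.05]
tool delta(x0.1m) [-2.634  0.19  -1.19 ]
az share total -0.0
```

apply_moves(
  targets=[0, 0, -0.05, 0, 0, 0, 1, 0, 0, -0.1, 0, 0, 0, 1, 0, 0, -0.2, 0, 0, 0, 1, 0, 0, -0.25, 0, 0, 0, 1, 0, 0, -0.25, 0, 0, 0, 1, 0, 0, -0.2, 0, 0, 0, 1, 0, 0, -0.1, 0, 0, 0, 1, 0, 0, -0.05, 0, 0, 0, 1, 0, 0, 0, 0, 0, 0, 1],
)

```text
t: 13.4
position: [0.4367, 0.228, 0.27]
tcp_rot: [0.0, 0.632, 0.775, 0.0]
force: [-0.4, -0.9, -2.0]
gripper_width: 0.0459
finger_force: 46.7
```

apply_moves(
  targets=[-0.1, 0.01, 0, 0, 0, 0, 1, -0.2, 0.02, 0, 0, 0, 0, 1, -0.3, 0.02, 0, 0, 0, 0, 1, -0.3, 0.02, 0, 0, 0, 0, 1, -0.3, 0.02, 0, 0, 0, 0, 1, -0.3, 0.02, 0, 0, 0, 0, 1, -0.3, 0.02, 0, 0, 0, 0, 1, -0.3, 0.02, 0, 0, 0, 0, 1, -0.24, 0.02, 0, 0, 0, 0, 1, -0.2, 0.02, 0, 0, 0, 0, 1, -0.1, 0, 0, 0, 0, 0, 1, 0, 0, 0.1, 0, 0, 0, 1, 0, 0, 0.25, 0, 0, 0, 1, 0, 0, 0.25, 0, 0, 0, 1, 0, 0, 0.2, 0, 0, 0, 1, 0, 0, 0.15, 0, 0, 0, 1, 0, 0, 0.1, 0, 0, 0, 1, 0, 0, 0.06, 0, 0, 0, 1, 0, 0, 0.02, 0, 0, 0, 1, 0, 0, 0, 0, 0, 0, 1],
)

```text
t: 15.4
position: [0.5089, -0.0266, 0.1572]
tcp_rot: [0.0, 0.632, 0.775, 0.0]
force: [0.3, -0.3, -1.6]
gripper_width: 0.0462
finger_force: 46.7
```

```bash
python3 -c "
from h import *;from rig import arm
st(arm,[.509,-.026,.154],11.7)"
```

```text
t 15.4 pos [ 0.5089 -0.0266  0.1572] yaw 11.7 tilt 0.02 w 0.0462 F [ 0.3 -0.3 -1.6] ff 46.7 j [-0.28  0.02  1.98  0.    1.13 -0.48]
tool delta(x0.1m) [0.005 0.003 0.032]
az share total -0.0
```

apply_moves(
  targets=[0, 0, 0.01, 0, 0, 0, 1, 0, 0, 0.01, 0, 0, 0, 1, 0, 0, 0.01, 0, 0, 0, 1, 0, 0, 0, 0, 0, 0, 1, 0, 0, 0, 0, 0, 0, 1],
)

```text
t: 15.9
position: [0.5088, -0.0268, 0.1541]
tcp_rot: [0.0, 0.632, 0.775, 0.0]
force: [-0.1, -0.4, -2.0]
gripper_width: 0.0462
finger_force: 46.7
```

apply_moves(
  targets=[0, 0, 0.005, 0, 0, 0, 1, 0, 0, 0.005, 0, 0, 0, 1, 0, 0, 0, 0, 0, 0, 1, 0, 0, 0, 0, 0, 0, 1],
)

```text
t: 16.3
position: [0.5092, -0.0269, 0.154]
tcp_rot: [0.0, 0.632, 0.775, 0.0]
force: [-2.0, 0.7, 6.1]
gripper_width: 0.0463
finger_force: 47.6
```

apply_moves(
  targets=[0, 0, 0, 0, 0, 0, 0, 0, 0, 0, 0, 0, 0, -0.5, 0, 0, 0, 0, 0, 0, -1, 0, 0, 0, 0, 0, 0, -1, 0, 0, 0, 0, 0, 0, -1, 0, 0, 0, 0, 0, 0, -1, 0, 0, -0.1, 0, 0, 0, -1, 0, 0, -0.2, 0, 0, 0, -1, 0, 0, -0.3, 0, 0, 0, -1, 0, 0, -0.3, 0, 0, 0, -1, 0, 0, -0.2, 0, 0, 0, -1, 0, 0, -0.1, 0, 0, 0, -1, 0.2, 0.03, 0, 0, 0, 0, -1, 0.4, 0.05, 0, 0, 0, 0, -1, 0.4, 0.05, 0, 0, 0, 0, -1, 0.4, 0.06, 0, 0, 0, 0, -1, 0.4, 0.06, 0, 0, 0, 0, -1, 0.27, 0.05, 0, 0, 0, 0, -1, 0.1, 0, 0, 0, 0, 0, -1],
)

```text
t: 18.2
position: [0.4935, 0.194, 0.2725]
tcp_rot: [-0.0, 0.63, 0.776, -0.0]
force: [0.1, -0.1, 0.8]
gripper_width: 0.0853
finger_force: 0.0
```

apply_moves(
  targets=[0, 0, 0, 0, 0, 0.125, -1, 0, 0, 0, 0, 0, 0.125, -1, 0, 0, 0, 0, 0, 0.125, -1, 0, 0, 0, 0, 0, 0.125, -1, 0, 0, 0, 0, 0, 0.125, -1, 0, 0, 0, 0, 0, 0.125, -1, 0, 0, 0, 0, 0, 0.125, -1, 0, 0, 0, 0, 0, 0.125, -1, 0, 0, 0, 0, 0, 0.125, -1, 0, 0, 0, 0, 0, 0.125, -1, 0, 0, 0, 0, 0, 0.125, -1, 0, 0, 0, 0, 0, 0.125, -1, 0, 0, 0, 0, 0, 0, -1],
)

```text
t: 19.5
position: [0.4941, 0.1911, 0.2727]
tcp_rot: [0.0, 0.995, 0.101, -0.0]
force: [0.2, 0.1, -0.1]
gripper_width: 0.0852
finger_force: 0.0
```

```bash
python3 - <<'E'
from h import *;from rig import arm
st(arm,[.4945,.192,.072],-78.3)
c=arm.capture('side');t=arm.capture('top')
pickle.dump((c,t),open("p4.pkl","wb"))
cv2.imwrite('pics/g4.png',np.hstack([cv2.resize(c['img'][150:360,180:380],(400,420)),cv2.resize(t['img'][190:330,100:340],(400,420))]))
for n,c in(("top",t),("side",c)):
  P=cloud(c).reshape(-1,3)
  for k,(x,y,z0,z1,r) in dict(mill=(.509,-.027,.15,.172,.04),salt=(.4945,.192,.08,.106,.03)).items():
    Q=P[(np.hypot(P[:,0]-x,P[:,1]-y)<r)&(P[:,2]>z0)&(P[:,2]<z1)]
    print(n,k,len(Q),Q.min(0).round(3) if len(Q) else 0,Q.max(0).round(3) if len(Q) else 0)
E
```

```text
t 19.5 pos [0.4941 0.1911 0.2727] yaw -78.4 tilt 0.05 w 0.0852 F [ 0.2  0.1 -0.1] ff 0.0 j [ 0.16 -0.06  1.84 -0.    1.36  1.52]
tool delta(x0.1m) [ 0.007 -0.008  2.007]
az share total -0.001
top mill 339 [ 0.485 -0.053  0.15 ] [ 0.532 -0.004  0.172]
top salt 192 [0.478 0.174 0.08 ] [0.512 0.206 0.103]
side mill 235 [ 0.484 -0.038  0.15 ] [0.528 0.002 0.172]
side salt 200 [0.478 0.182 0.08 ] [0.511 0.211 0.102]
```

View pics/g4.png

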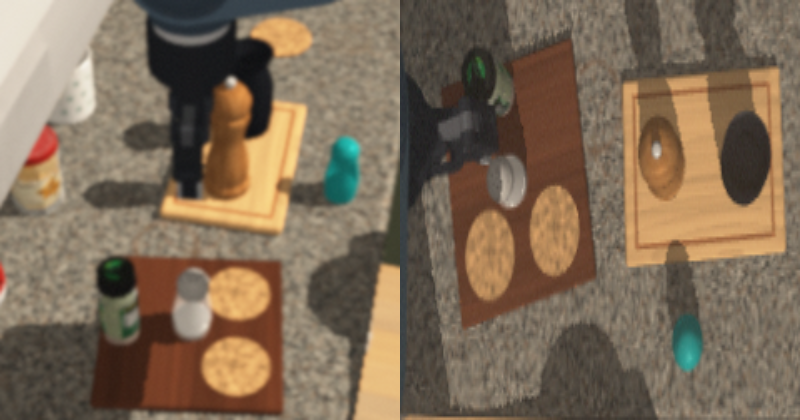

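apply_moves(
  targets=[0.007, -0.008, 0.1, 0, 0, 0, -1, 0, 0, 0.2, 0, 0, 0, -1, 0, 0, 0.3, 0, 0, 0, -1, 0, 0, 0.3, 0, 0, 0, -1, 0, 0, 0.3, 0, 0, 0, -1, 0, 0, 0.2, 0, 0, 0, -1, 0, 0, 0.2, 0, 0, 0, -1, 0, 0, 0.2, 0, 0, 0, -1, 0, 0, 0.1, 0, 0, 0, -1, 0, 0, 0.08, 0, 0, 0, -1, 0, 0, 0.02, 0, 0, 0, -1, 0, 0, 0, 0, 0, 0, -1],
)

```text
t: 20.8
position: [0.495, 0.1929, 0.0733]
tcp_rot: [0.0, 0.995, 0.102, 0.0]
force: [-0.3, 0.2, 0.3]
gripper_width: 0.0854
finger_force: 0.0
```

apply_moves(
  targets=[0, 0, 0, 0, 0, 0, 1, 0, 0, 0, 0, 0, 0, 1, 0, 0, 0, 0, 0, 0, 1, 0, 0, 0, 0, 0, 0, 1, 0, 0, 0, 0, 0, 0, 1, 0, 0, 0, 0, 0, 0, 1, 0, 0, 0, 0, 0, 0, 1, 0, 0, 0, 0, 0, 0, 1, 0, 0, 0, 0, 0, 0, 1, 0, 0, 0, 0, 0, 0, 1],
  grip_force=30,
)

```text
t: 21.8
position: [0.4953, 0.193, 0.0737]
tcp_rot: [-0.0, 0.995, 0.102, 0.001]
force: [-0.8, 1.5, 5.6]
gripper_width: 0.0351
finger_force: 30.2
```

```bash
python3 - <<'E'
from h import *;from rig import arm
st(arm,[.5045,-.347,.29])
S,T=pickle.load(open("p4.pkl","rb"))
# discs and coaster by color (cork) via world-plane map
for n,c in(("top",T),("side",S)):
    hsv=cv2.cvtColor(c["img"],cv2.COLOR_BGR2HSV)
    X=cloud(c)
    for k,(x,y,z) in dict(vase=(.459,.133,.012),mill=(.438,.227,.012),coaster=(.504,-.347,.005)).items():
        d=np.hypot(X[...,0]-x,X[...,1]-y)
        m=((d<.056)&(abs(X[...,2]-z)<.009)&(hsv[...,2]>125)&(hsv[...,1]>70)).astype(np.uint8)
        n_,lab,stt,cen=cv2.connectedComponentsWithStats(m)
        i=1+stt[1:,4].argmax();cs=cv2.findContours((lab==i).astype(np.uint8),0,2)[0];h=cv2.convexHull(max(cs,key=len))
        W=plane(c,h.reshape(-1,2),z);(a,b),r=cv2.minEnclosingCircle((W[:,:2]*1000).astype(np.float32))
        e=cv2.fitEllipse(h) if len(h)>=5 else None
        print(n,k,stt[i,4],"circ",round(a,1),round(b,1),"r",round(r,1),"ell",plane(c,[e[0]],z).round(4) if e else None)
E
```

```text
t 21.8 pos [0.4953 0.193  0.0737] yaw -78.3 tilt 0.07 w 0.0351 F [-0.8  1.5  5.6] ff 30.2 j [0.16 0.21 1.96 0.   0.97 1.53]
tool delta(x0.1m) [-0.999  5.307 -2.165]
top vase 719 circ 459.2 134.4 r 36.8 ell [[0.4589 0.1342 0.012 ]]
top mill 716 circ 439.5 227.9 r 36.8 ell [[0.4393 0.2278 0.012 ]]
top coaster 1093 circ 505.0 -349.1 r 45.6 ell [[ 0.5043 -0.3491  0.005 ]]
side vase 734 circ 467.1 133.0 r 47.6 ell [[0.4689 0.1386 0.012 ]]
side mill 894 circ 438.7 229.9 r 39.1 ell [[0.4383 0.231  0.012 ]]
side coaster 463 circ 502.9 -344.7 r 50.7 ell [[ 0.5042 -0.3429  0.005 ]]
```

apply_moves(
  targets=[0, 0, -0.05, 0, 0, 0, 1, 0, 0, -0.1, 0, 0, 0, 1, 0, 0, -0.2, 0, 0, 0, 1, 0, 0, -0.3, 0, 0, 0, 1, 0, 0, -0.3, 0, 0, 0, 1, 0, 0, -0.3, 0, 0, 0, 1, 0, 0, -0.3, 0, 0, 0, 1, 0, 0, -0.25, 0, 0, 0, 1, 0, 0, -0.15, 0, 0, 0, 1, 0, 0, -0.1, 0, 0, 0, 1, 0, 0, 0, 0, 0, 0, 1],
)

```text
t: 22.9
position: [0.4951, 0.1928, 0.2789]
tcp_rot: [0.0, 0.995, 0.102, 0.001]
force: [-0.4, 0.1, -1.7]
gripper_width: 0.0352
finger_force: 29.9
```

apply_moves(
  targets=[-0.02, 0.1, 0, 0, 0, 0, 1, -0.04, 0.2, 0, 0, 0, 0, 1, -0.06, 0.33, 0, 0, 0, 0, 1, -0.06, 0.33, 0, 0, 0, 0, 1, -0.06, 0.33, 0, 0, 0, 0, 1, -0.06, 0.33, 0, 0, 0, 0, 1, -0.06, 0.33, 0, 0, 0, 0, 1, -0.06, 0.33, 0, 0, 0, 0, 1, -0.06, 0.33, 0, 0, 0, 0, 1, -0.06, 0.33, 0, 0, 0, 0, 1, -0.06, 0.33, 0, 0, 0, 0, 1, -0.06, 0.33, 0, 0, 0, 0, 1, -0.06, 0.33, 0, 0, 0, 0, 1, -0.06, 0.33, 0, 0, 0, 0, 1, -0.06, 0.33, 0, 0, 0, 0, 1, -0.06, 0.33, 0, 0, 0, 0, 1, -0.06, 0.2, 0, 0, 0, 0, 1, -0.04, 0.15, 0, 0, 0, 0, 1, 0, 0.05, 0, 0, 0, 0, 1, 0, 0, 0, 0, 0, 0, 1],
)

```text
t: 24.9
position: [0.5043, -0.3483, 0.2776]
tcp_rot: [-0.0, 0.995, 0.102, -0.0]
force: [0.3, 0.9, -0.8]
gripper_width: 0.035
finger_force: 29.9
```

```bash
python3 - <<'E'
from h import *;from rig import arm
st(arm,[.5045,-.348,.0667])
c=arm.capture('side')
cv2.imwrite('pics/g5.png',cv2.resize(c['img'][90:290,200:400],(500,500)))
E
```

```text
t 24.9 pos [ 0.5043 -0.3483  0.2776] yaw -78.3 tilt 0.05 w 0.035 F [ 0.3  0.9 -0.8] ff 29.9 j [-0.79  0.14  1.63  0.    1.37  0.58]
tool delta(x0.1m) [ 0.003 -0.     2.109]
```

View pics/g5.png

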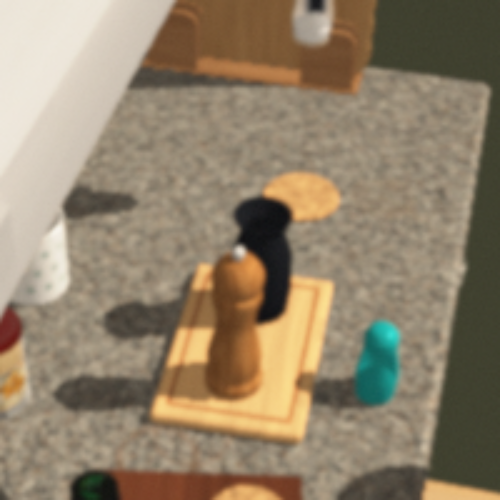

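apply_moves(
  targets=[0, 0, 0.1, 0, 0, 0, 1, 0, 0, 0.2, 0, 0, 0, 1, 0, 0, 0.3, 0, 0, 0, 1, 0, 0, 0.3, 0, 0, 0, 1, 0, 0, 0.3, 0, 0, 0, 1, 0, 0, 0.3, 0, 0, 0, 1, 0, 0, 0.2, 0, 0, 0, 1, 0, 0, 0.15, 0, 0, 0, 1, 0, 0, 0.1, 0, 0, 0, 1, 0, 0, 0.07, 0, 0, 0, 1, 0, 0, 0.04, 0, 0, 0, 1, 0, 0, 0.02, 0, 0, 0, 1, 0, 0, 0, 0, 0, 0, 1, 0, 0, 0, 0, 0, 0, 1],
)

```text
t: 26.35
position: [0.5047, -0.3488, 0.0707]
tcp_rot: [0.0, 0.995, 0.102, 0.0]
force: [0.5, -0.9, -2.1]
gripper_width: 0.0353
finger_force: 29.9
```

apply_moves(
  targets=[0, 0, 0.01, 0, 0, 0, 1, 0, 0, 0.005, 0, 0, 0, 1, 0, 0, 0, 0, 0, 0, 1, 0, 0, 0, 0, 0, 0, 1],
)

```text
t: 26.75
position: [0.5044, -0.3484, 0.0685]
tcp_rot: [0.0, 0.995, 0.102, 0.0]
force: [0.0, 1.3, -1.0]
gripper_width: 0.0353
finger_force: 29.9
```

apply_moves(
  targets=[0, 0, 0.01, 0, 0, 0, 1, 0, 0, 0.005, 0, 0, 0, 1, 0, 0, 0, 0, 0, 0, 1, 0, 0, 0, 0, 0, 0, 1],
)

```text
t: 27.15
position: [0.5043, -0.3484, 0.067]
tcp_rot: [-0.0, 0.995, 0.102, 0.0]
force: [0.4, -0.3, -2.0]
gripper_width: 0.0352
finger_force: 29.9
```

apply_moves(
  targets=[0, 0, 0.007, 0, 0, 0, 1, 0, 0, 0, 0, 0, 0, 1, 0, 0, 0, 0, 0, 0, 1],
)

```text
t: 27.45
position: [0.5045, -0.3485, 0.0668]
tcp_rot: [0.0, 0.995, 0.102, 0.0]
force: [-1.3, 1.6, 4.7]
gripper_width: 0.0358
finger_force: 30.8
```

apply_moves(
  targets=[0, 0, 0, 0, 0, 0, 0.5, 0, 0, 0, 0, 0, 0, -0.3, 0, 0, 0, 0, 0, 0, -1, 0, 0, 0, 0, 0, 0, -1, 0, 0, 0, 0, 0, 0, -1, 0, 0, 0, 0, 0, 0, -1, 0, 0, 0, 0, 0, 0, -1, 0, 0, -0.1, 0, 0, 0, -1, 0, 0, -0.2, 0, 0, 0, -1, 0, 0, -0.3, 0, 0, 0, -1, 0, 0, -0.4, 0, 0, 0, -1, 0, 0, -0.4, 0, 0, 0, -1, 0, 0, -0.4, 0, 0, 0, -1, 0, 0, -0.2, 0, 0, 0, -1, 0, 0, -0.1, 0, 0, 0, -1, 0, 0, 0, 0, 0, 0, -1],
)

```text
t: 29.05
position: [0.5048, -0.3488, 0.2781]
tcp_rot: [0.001, 0.995, 0.102, 0.001]
force: [0.5, 0.2, -0.2]
gripper_width: 0.0853
finger_force: 0.0
```

apply_moves(
  targets=[0.04, -0.2, 0, 0, 0, 0, -1, 0.09, -0.4, 0, 0, 0, 0, -1, 0.09, -0.4, 0, 0, 0, 0, -1, 0.09, -0.4, 0, 0, 0, 0, -1, 0.09, -0.4, 0, 0, 0, 0, -1, 0.09, -0.4, 0, 0, 0, 0, -1, 0.09, -0.4, 0, 0, 0, 0, -1, 0.07, -0.34, 0, 0, 0, 0, -1, 0.05, -0.2, 0, 0, 0, 0, -1, 0, 0, 0, 0, 0, -0.125, -1, 0, 0, 0, 0, 0, -0.125, -1, 0, 0, 0, 0, 0, -0.125, -1, 0, 0, 0, 0, 0, -0.125, -1, 0, 0, 0, 0, 0, -0.125, -1, 0, 0, 0, 0, 0, -0.125, -1, 0, 0, 0, 0, 0, -0.125, -1, 0, 0, 0, 0, 0, -0.125, -1, 0, 0, 0, 0, 0, -0.125, -1, 0, 0, 0, 0, 0, -0.125, -1, 0, 0, 0, 0, 0, -0.125, -1],
)

```text
t: 31.05
position: [0.5079, -0.0256, 0.2738]
tcp_rot: [-0.002, 0.679, 0.734, -0.001]
force: [-0.1, -0.5, 0.7]
gripper_width: 0.0855
finger_force: 0.0
```

apply_moves(
  targets=[0, 0, 0, 0, 0, -0.125, -1, 0, 0, 0, 0, 0, 0, -1, 0, 0, 0, 0, 0, 0, -1],
)

```text
t: 31.35
position: [0.5085, -0.026, 0.2748]
tcp_rot: [-0.001, 0.632, 0.775, -0.0]
force: [0.3, -0.4, -0.2]
gripper_width: 0.0853
finger_force: 0.0
```

```bash
python3 - <<'E'
from h import *;from rig import arm
st(arm,[.5092,-.0269,.154],11.7)
c=arm.capture('side');t=arm.capture('top')
cv2.imwrite('pics/g6.png',np.hstack([cv2.resize(c['img'][120:330,200:400],(400,420)),cv2.resize(t['img'][190:330,200:440],(400,420))]))
for n,c in(("top",t),("side",c)):
  P=cloud(c).reshape(-1,3)
  for k,(x,y,z0,z1,r) in dict(salt=(.5045,-.348,.075,.1,.03),mill=(.509,-.027,.15,.172,.04)).items():
    Q=P[(np.hypot(P[:,0]-x,P[:,1]-y)<r)&(P[:,2]>z0)&(P[:,2]<z1)]
    print(n,k,len(Q),Q.min(0).round(3) if len(Q) else 0,Q.max(0).round(3) if len(Q) else 0)
E
```

```text
t 31.35 pos [ 0.5085 -0.026   0.2748] yaw 11.5 tilt 0.16 w 0.0853 F [ 0.3 -0.4 -0.2] ff 0.0 j [-0.27 -0.11  1.89  0.    1.37 -0.48]
tool delta(x0.1m) [-0.012  0.008  1.208]
az share total -0.003
top salt 192 [ 0.487 -0.366  0.075] [ 0.521 -0.334  0.096]
top mill 0 0 0
side salt 23 [ 0.487 -0.35   0.075] [ 0.497 -0.331  0.09 ]
side mill 248 [ 0.483 -0.04   0.15 ] [0.531 0.002 0.172]
```

View pics/g6.png

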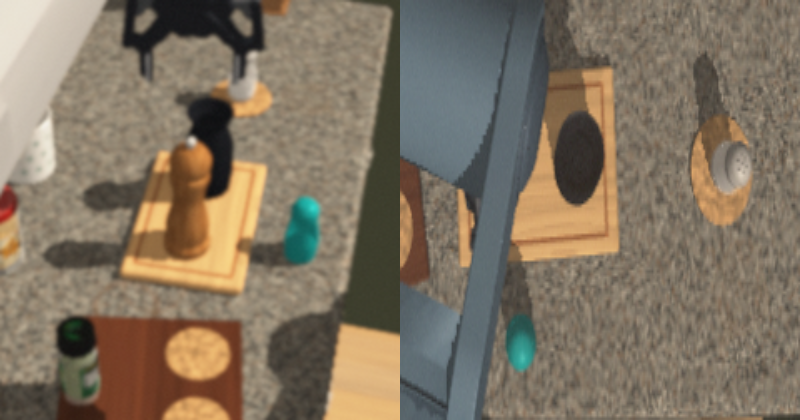

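apply_moves(
  targets=[-0.01, 0.007, 0.1, 0, 0, 0, -1, 0, 0, 0.2, 0, 0, 0, -1, 0, 0, 0.3, 0, 0, 0, -1, 0, 0, 0.25, 0, 0, 0, -1, 0, 0, 0.15, 0, 0, 0, -1, 0, 0, 0.1, 0, 0, 0, -1, 0, 0, 0.07, 0, 0, 0, -1, 0, 0, 0.038, 0, 0, 0, -1, 0, 0, 0, 0, 0, 0, -1, 0, 0, 0, 0, 0, 0, -1, 0, 0, 0, 0, 0, 0, 1, 0, 0, 0, 0, 0, 0, 1, 0, 0, 0, 0, 0, 0, 1, 0, 0, 0, 0, 0, 0, 1, 0, 0, 0, 0, 0, 0, 1, 0, 0, 0, 0, 0, 0, 1, 0, 0, 0, 0, 0, 0, 1, 0, 0, 0, 0, 0, 0, 1, 0, 0, 0, 0, 0, 0, 1],
  grip_force=45,
)

```text
t: 33.35
position: [0.5106, -0.0279, 0.1564]
tcp_rot: [0.0, 0.632, 0.775, -0.0]
force: [-2.7, -0.4, 6.0]
gripper_width: 0.0463
finger_force: 45.9
```

```bash
python3 -c "
from h import *;from rig import arm
st(arm,[.4371,.2282,.274],11.7)"
```

```text
t 33.35 pos [ 0.5106 -0.0279  0.1564] yaw 11.7 tilt 0.05 w 0.0463 F [-2.7 -0.4  6. ] ff 45.9 j [-0.28  0.03  1.98 -0.    1.13 -0.48]
tool delta(x0.1m) [ 2.656 -0.201 -1.178]
az share total -0.0
```

apply_moves(
  targets=[0, 0, -0.05, 0, 0, 0, 1, 0, 0, -0.1, 0, 0, 0, 1, 0, 0, -0.2, 0, 0, 0, 1, 0, 0, -0.25, 0, 0, 0, 1, 0, 0, -0.25, 0, 0, 0, 1, 0, 0, -0.2, 0, 0, 0, 1, 0, 0, -0.1, 0, 0, 0, 1, 0, 0, -0.03, 0, 0, 0, 1, 0, 0, 0, 0, 0, 0, 1],
)

```text
t: 34.25
position: [0.5101, -0.0275, 0.2731]
tcp_rot: [-0.0, 0.632, 0.775, -0.0]
force: [-0.3, -1.0, -2.5]
gripper_width: 0.0459
finger_force: 46.7
```

apply_moves(
  targets=[0.1, -0.01, 0, 0, 0, 0, 1, 0.2, -0.02, 0, 0, 0, 0, 1, 0.3, -0.02, 0, 0, 0, 0, 1, 0.3, -0.02, 0, 0, 0, 0, 1, 0.3, -0.02, 0, 0, 0, 0, 1, 0.3, -0.02, 0, 0, 0, 0, 1, 0.3, -0.02, 0, 0, 0, 0, 1, 0.3, -0.02, 0, 0, 0, 0, 1, 0.243, -0.03, 0, 0, 0, 0, 1, 0.2, -0.02, 0, 0, 0, 0, 1, 0.1, 0, 0, 0, 0, 0, 1, 0, 0, 0.1, 0, 0, 0, 1, 0, 0, 0.25, 0, 0, 0, 1, 0, 0, 0.25, 0, 0, 0, 1, 0, 0, 0.2, 0, 0, 0, 1, 0, 0, 0.15, 0, 0, 0, 1, 0, 0, 0.1, 0, 0, 0, 1, 0, 0, 0.06, 0, 0, 0, 1, 0, 0, 0.02, 0, 0, 0, 1, 0, 0, 0, 0, 0, 0, 1],
)

```text
t: 36.25
position: [0.4376, 0.2271, 0.1607]
tcp_rot: [0.0, 0.632, 0.775, 0.0]
force: [-0.3, 0.3, -3.1]
gripper_width: 0.0461
finger_force: 46.7
```

apply_moves(
  targets=[0, 0, 0, 0, 0, 0, 1, 0, 0, 0, 0, 0, 0, 1],
)

```text
t: 36.45
position: [0.4378, 0.2273, 0.1612]
tcp_rot: [0.0, 0.632, 0.775, 0.001]
force: [-1.2, 0.0, -1.2]
gripper_width: 0.0459
finger_force: 46.7
```

```bash
python3 -c "
from h import *;from rig import arm
st(arm,[.4374,.2269,.1534],11.7)"
```

```text
t 36.45 pos [0.4378 0.2273 0.1612] yaw 11.7 tilt 0.08 w 0.0459 F [-1.2  0.  -1.2] ff 46.7 j [ 0.25 -0.02  2.02 -0.    1.14  0.05]
tool delta(x0.1m) [-0.004 -0.005  0.078]
az share total -0.001
```

apply_moves(
  targets=[-0.003, -0.004, 0.03, 0, 0, 0, 1, 0, 0, 0.02, 0, 0, 0, 1, 0, 0, 0.015, 0, 0, 0, 1, 0, 0, 0.01, 0, 0, 0, 1, 0, 0, 0, 0, 0, 0, 1, 0, 0, 0, 0, 0, 0, 1],
)

```text
t: 37.05
position: [0.4371, 0.2268, 0.1534]
tcp_rot: [0.0, 0.632, 0.775, -0.0]
force: [-1.4, -0.7, 4.1]
gripper_width: 0.0464
finger_force: 47.4
```

apply_moves(
  targets=[0, 0, 0, 0, 0, 0, 0, 0, 0, 0, 0, 0, 0, -0.5, 0, 0, 0, 0, 0, 0, -1, 0, 0, 0, 0, 0, 0, -1, 0, 0, 0, 0, 0, 0, -1, 0, 0, 0, 0, 0, 0, -1, 0, 0, -0.1, 0, 0, 0, -1, 0, 0, -0.2, 0, 0, 0, -1, 0, 0, -0.3, 0, 0, 0, -1, 0, 0, -0.3, 0, 0, 0, -1, 0, 0, -0.2, 0, 0, 0, -1, 0, 0, -0.1, 0, 0, 0, -1],
)

```text
t: 38.25
position: [0.4379, 0.2271, 0.2762]
tcp_rot: [0.001, 0.632, 0.775, 0.002]
force: [0.0, 0.2, -0.5]
gripper_width: 0.0853
finger_force: 0.0
```

apply_moves(
  targets=[-0.2, 0, 0, 0, 0, 0, -1, -0.4, 0, 0, 0, 0, 0, -1, -0.4, 0, 0, 0, 0, 0, -1, -0.4, 0, 0, 0, 0, 0, -1, -0.4, 0, 0, 0, 0, 0, -1, -0.4, 0, 0, 0, 0, 0, -1, -0.4, 0, 0, 0, 0, 0, -1, -0.4, 0, 0, 0, 0, 0, -1, -0.4, -0.02, 0, 0, 0, 0, -1, -0.2, -0.01, 0, 0, 0, 0, -1, -0.1, 0, 0, 0, 0, 0, -1, 0, 0, 0, 0, 0, 0, -1, 0, 0, 0, 0, 0, 0, -1, 0, 0, 0, 0, 0, 0, -1],
)

```text
t: 39.65
position: [0.5087, -0.1349, 0.2729]
tcp_rot: [-0.0, 0.631, 0.776, 0.0]
force: [-0.8, 0.2, 0.1]
gripper_width: 0.0855
finger_force: 0.0
```

```bash
python3 - <<'E'
from h import *;from rig import arm
st(arm,[.5092,-.1362,.133],11.7)
T0=pickle.load(open("top0.pkl","rb"));S0=pickle.load(open("side0.pkl","rb"))
c=arm.capture('side');t=arm.capture('top')
for n,a,b in(("top",T0,t),("side",S0,c)):
  for q in(a,b):
    P=cloud(q).reshape(-1,3)
    Q=P[(np.hypot(P[:,0]-.437,P[:,1]-.228)<.045)&(P[:,2]>.136)&(P[:,2]<.172)]
    print(n,len(Q),Q.min(0).round(4),Q.max(0).round(4),Q.mean(0).round(4)) if len(Q) else print(n,0)
cv2.imwrite('pics/g7.png',np.hstack([cv2.resize(c['img'][150:360,200:400],(400,420)),cv2.resize(t['img'][190:310,100:220],(400,420))]))
E
```

```text
t 39.65 pos [ 0.5087 -0.1349  0.2729] yaw 11.7 tilt 0.02 w 0.0855 F [-0.8  0.2  0.1] ff 0.0 j [-0.48 -0.07  1.85  0.    1.36 -0.68]
tool delta(x0.1m) [-0.014  0.003  1.399]
az share total 0.001
top 438 [0.4128 0.2034 0.1387] [0.4616 0.25   0.1719] [0.4372 0.2218 0.1624]
top 442 [0.4128 0.2028 0.1365] [0.4616 0.2506 0.1719] [0.4365 0.2213 0.1622]
side 472 [0.412  0.2135 0.1363] [0.4607 0.2556 0.1716] [0.4343 0.2406 0.1591]
side 474 [0.4103 0.214  0.1363] [0.4589 0.2554 0.1717] [0.4329 0.2407 0.1591]
```

View pics/g7.png

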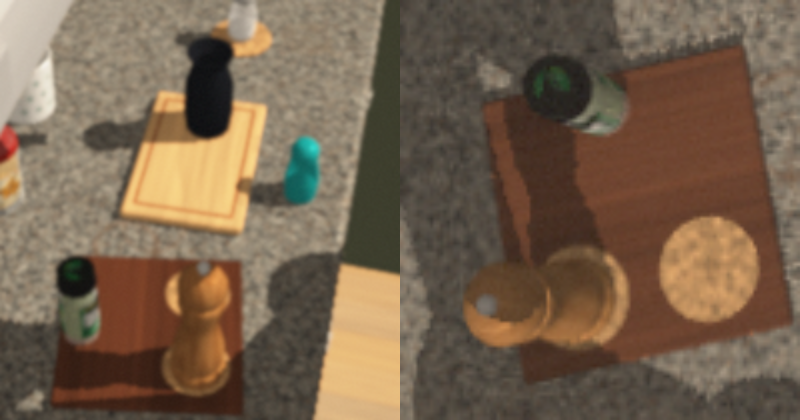

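apply_moves(
  targets=[-0.014, 0.003, 0.1, 0, 0, 0, -1, 0, 0, 0.3, 0, 0, 0, -1, 0, 0, 0.3, 0, 0, 0, -1, 0, 0, 0.25, 0, 0, 0, -1, 0, 0, 0.18, 0, 0, 0, -1, 0, 0, 0.12, 0, 0, 0, -1, 0, 0, 0.08, 0, 0, 0, -1, 0, 0, 0.05, 0, 0, 0, -1, 0, 0, 0.01, 0, 0, 0, -1, 0, 0, 0, 0, 0, 0, -1, 0, 0, 0, 0, 0, 0, 1, 0, 0, 0, 0, 0, 0, 1, 0, 0, 0, 0, 0, 0, 1, 0, 0, 0, 0, 0, 0, 1, 0, 0, 0, 0, 0, 0, 1, 0, 0, 0, 0, 0, 0, 1, 0, 0, 0, 0, 0, 0, 1, 0, 0, 0, 0, 0, 0, 1],
)

```text
t: 41.55
position: [0.5098, -0.1379, 0.1354]
tcp_rot: [0.001, 0.632, 0.775, -0.0]
force: [-2.8, -0.0, 5.5]
gripper_width: 0.0565
finger_force: 46.4
```

```bash
python3 -c "
from h import *;from rig import arm
st(arm,[.4598,.1342,.2],11.7)"
```

```text
t 41.55 pos [ 0.5098 -0.1379  0.1354] yaw 11.7 tilt 0.07 w 0.0565 F [-2.8 -0.   5.5] ff 46.4 j [-0.48  0.1   1.95 -0.    1.09 -0.68]
tool delta(x0.1m) [ 2.765  0.061 -0.649]
az share total -0.0
```

apply_moves(
  targets=[0, 0, -0.05, 0, 0, 0, 1, 0, 0, -0.1, 0, 0, 0, 1, 0, 0, -0.15, 0, 0, 0, 1, 0, 0, -0.2, 0, 0, 0, 1, 0, 0, -0.1, 0, 0, 0, 1, 0, 0, -0.05, 0, 0, 0, 1, 0.1, 0, 0, 0, 0, 0, 1, 0.2, 0, 0, 0, 0, 0, 1, 0.3, 0.01, 0, 0, 0, 0, 1, 0.3, 0.01, 0, 0, 0, 0, 1, 0.3, 0.01, 0, 0, 0, 0, 1, 0.3, 0.01, 0, 0, 0, 0, 1, 0.3, 0.01, 0, 0, 0, 0, 1, 0.3, 0.01, 0, 0, 0, 0, 1, 0.3, 0, 0, 0, 0, 0, 1, 0.2, 0, 0, 0, 0, 0, 1, 0.1, 0, 0, 0, 0, 0, 1, 0.047, 0, 0, 0, 0, 0, 1, 0, 0, 0, 0, 0, 0, 1, 0, 0, 0, 0, 0, 0, 1],
)

```text
t: 43.55
position: [0.4599, 0.1322, 0.1988]
tcp_rot: [0.0, 0.632, 0.775, -0.0]
force: [0.5, -0.3, -2.2]
gripper_width: 0.0559
finger_force: 48.3
```

apply_moves(
  targets=[0, 0, 0.1, 0, 0, 0, 1, 0, 0, 0.2, 0, 0, 0, 1, 0, 0, 0.15, 0, 0, 0, 1, 0, 0, 0.1, 0, 0, 0, 1, 0, 0, 0.05, 0, 0, 0, 1, 0, 0, 0, 0, 0, 0, 1, 0, 0, 0, 0, 0, 0, 1, 0, 0, 0, 0, 0, 0, 1],
)

```text
t: 44.35
position: [0.4604, 0.1328, 0.1398]
tcp_rot: [0.001, 0.632, 0.775, 0.001]
force: [0.4, 0.2, -1.7]
gripper_width: 0.056
finger_force: 48.4
```

```bash
python3 -c "
from h import *;from rig import arm
st(arm,[.4602,.1324,.1324],11.7)"
```

```text
t 44.35 pos [0.4604 0.1328 0.1398] yaw 11.7 tilt 0.1 w 0.056 F [ 0.4  0.2 -1.7] ff 48.4 j [ 0.04 -0.03  2.07 -0.    1.1  -0.16]
tool delta(x0.1m) [-0.003 -0.003  0.074]
az share total -0.001
```

apply_moves(
  targets=[0, 0, 0.03, 0, 0, 0, 1, 0, 0, 0.02, 0, 0, 0, 1, 0, 0, 0.01, 0, 0, 0, 1, 0, 0, 0.01, 0, 0, 0, 1, 0, 0, 0, 0, 0, 0, 1, 0, 0, 0, 0, 0, 0, 1],
)

```text
t: 44.95
position: [0.4599, 0.1328, 0.1325]
tcp_rot: [0.0, 0.632, 0.775, 0.0]
force: [-2.8, 0.1, 4.0]
gripper_width: 0.0564
finger_force: 48.6
```

apply_moves(
  targets=[0, 0, 0, 0, 0, 0, 0, 0, 0, 0, 0, 0, 0, -0.5, 0, 0, 0, 0, 0, 0, -1, 0, 0, 0, 0, 0, 0, -1, 0, 0, 0, 0, 0, 0, -1, 0, 0, 0, 0, 0, 0, -1, 0, 0, -0.1, 0, 0, 0, -1, 0, 0, -0.2, 0, 0, 0, -1, 0, 0, -0.3, 0, 0, 0, -1, 0, 0, -0.3, 0, 0, 0, -1, 0, 0, -0.2, 0, 0, 0, -1, 0, 0, -0.1, 0, 0, 0, -1, -0.3, 0, 0, 0, 0, 0, -1, -0.4, 0, 0, 0, 0, 0, -1, -0.4, 0, 0, 0, 0, 0, -1, -0.4, 0, 0, 0, 0, 0, -1, -0.4, 0, 0, 0, 0, 0, -1, -0.3, 0, 0, 0, 0, 0, -1, -0.2, 0, 0, 0, 0, 0, -1, 0, 0, 0, 0, 0, 0, -1],
)

```text
t: 46.95
position: [0.5082, -0.1043, 0.2516]
tcp_rot: [-0.0, 0.633, 0.774, -0.0]
force: [0.7, 0.5, 0.4]
gripper_width: 0.0855
finger_force: 0.0
```

```bash
python3 - <<'E'
from h import *;from rig import arm
st(arm)
T0=pickle.load(open("top0.pkl","rb"));S0=pickle.load(open("side0.pkl","rb"))
c=arm.capture('side');t=arm.capture('top')
for n,a,b in(("top",T0,t),("side",S0,c)):
  for k,(x,y,z0,z1) in dict(mill=(.437,.228,.136,.172),vase=(.4595,.134,.125,.14),spice=(.57,.215,.09,.12)).items():
   for q in(a,b):
    P=cloud(q).reshape(-1,3)
    Q=P[(np.hypot(P[:,0]-x,P[:,1]-y)<.042)&(P[:,2]>z0)&(P[:,2]<z1)]
    print(n,k,len(Q),Q.min(0).round(4),Q.max(0).round(4),Q.mean(0).round(4)) if len(Q) else print(n,k,0)
cv2.imwrite('pics/g8.png',np.hstack([cv2.resize(c['img'][120:360,150:400],(400,400)),cv2.resize(t['img'][110:310,100:300],(400,400))]))
E
```

```text
t 46.95 pos [ 0.5082 -0.1043  0.2516] yaw 11.5 tilt 0.05 w 0.0855 F [0.7 0.5 0.4] ff 0.0 j [-0.42 -0.07  1.89 -0.    1.32 -0.62]
top mill 438 [0.4128 0.2034 0.1387] [0.4616 0.25   0.1719] [0.4372 0.2218 0.1624]
top mill 447 [0.4129 0.2025 0.1363] [0.4616 0.2498 0.1719] [0.4367 0.2214 0.1621]
top vase 343 [0.4291 0.1057 0.125 ] [0.4891 0.1638 0.1398] [0.4596 0.1383 0.1326]
top vase 345 [0.429  0.1051 0.1251] [0.4891 0.1648 0.1399] [0.4592 0.1386 0.1328]
top spice 317 [0.5504 0.1939 0.0901] [0.591  0.2338 0.1198] [0.5697 0.2118 0.1146]
top spice 321 [0.5503 0.1937 0.0914] [0.5911 0.2341 0.12  ] [0.5698 0.2116 0.1148]
side mill 472 [0.412  0.2135 0.1363] [0.4607 0.2556 0.1716] [0.4343 0.2406 0.1591]
side mill 480 [0.4106 0.2133 0.136 ] [0.4588 0.2556 0.1716] [0.4329 0.2407 0.1589]
side vase 278 [0.4293 0.1062 0.1251] [0.4885 0.1688 0.1388] [0.4598 0.1295 0.1321]
side vase 277 [0.4286 0.1076 0.1252] [0.4878 0.1681 0.1399] [0.46   0.1304 0.1323]
side spice 365 [0.5492 0.1974 0.09  ] [0.5897 0.2403 0.12  ] [0.5679 0.2237 0.1111]
side spice 366 [0.5491 0.1987 0.09  ] [0.5899 0.2389 0.1199] [0.568  0.2237 0.1115]
```

View pics/g8.png

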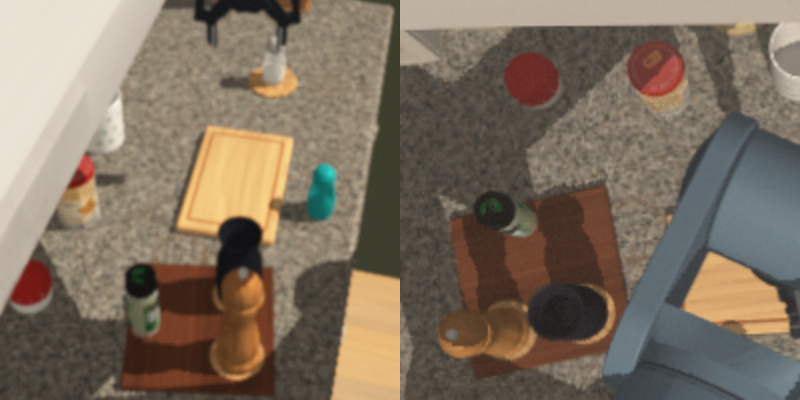

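The vase and mill are back upright within about 1 mm of where they started. The salt shaker stands on the middle of the coaster, and the other items haven't moved. I'm handing the job in.

```bash
python3 -c "
from rig import arm
print(arm.job_done())"
```

```text
the job is handed in; nothing more can be done
None
```

I handed the job in at about 47 s: the salt shaker stands on the middle of the coaster, and the vase and mill are back upright on the tray within about 1.5 mm of their starting spots; nothing tipped over, and the small jar, large jar and egg timer stayed where they were.

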